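# Stroke down the keeper leaves of a strip holder

### The arm

A 7-joint arm with a two-finger parallel gripper is mounted at the origin on a cart in front of the work surface, level with it; the furniture and walls round the work are solid. World frame = base frame: x ahead of the robot, y to its left, z up, the work surface at z = 0. Lengths are in m, angles in degrees, forces in N, time in s.
With the tool pointing down it reaches from about 0.425 to 0.875 m from the base axis. Payload 4.7 kg.
Tool frame: the origin (TCP) lies at the very end of the fingers, on their centre line; the grasp point (between the pads) lies 19 mm behind it (env.grip_point_offset is the distance from the TCP to the grasp point, in m); z points along the fingers, y is the line along which they close (so a half turn about z gives the same grasp; the last joint's range is limited). The gripper opens to 87 mm and grips with 3 to 60 N. Pads are 19 mm wide; open, the fingers measure 117 mm over their backs; the gripper's body (75 mm by 190 mm) begins 51 mm behind the grasp point.
Start: joints at [-66.687, 18.392, -4.016, 83.108, 1.295, 78.541, -3.26], TCP at [0.249, 0.601, 0.223] pointing down, gripper open.
Joint ranges: [-163.93, 163.93], [-17.29, 119.83], [-79.2, 71.16], [3.27, 140.29], [-89.18, 269.18], [5.43, 117.66], [-154.24, 154.24]. Speed limits (degrees/s): [147.25, 147.25, 180, 180, 180, 180, 180].

### API

Orientations are given as [roll, pitch, yaw] about the fixed x, y, z axes, in that order (R = Rz(yaw) Ry(pitch) Rx(roll)).
In Python, from cell import env gives the robot as it stands.
- The arm moves only by the tool jog_arm, never from a script. Its argument "motion" is a list of rows, each an object of numbers: "x", "y", "z": the shift along the tool's x, y, z in cm; "ax", "ay", "az": the turn, a rotation vector about the tool's x, y, z in degrees. In form: [{"x": .., "y": .., "z": .., "ax": .., "ay": .., "az": ..}, ...]. A call has exactly 5 rows; each row shifts and turns the commanded pose from where the row before left it, along the tool's axes as they then stand; what a row does not reach is not made up. A row lasts 1/10 s, in which the tool goes at most 50 mm and 8.59 degrees, less where a joint would pass 70% of its speed; a pose out of reach is approached as far as the arm can. A call is refused whole if a number of a shift passes 5 or a number of a turn 8.59, either way. A call with a gripper value outside its range is refused whole. "claw" is the gripper command: -1 is shut, 1 is fully open, values between are in proportion, set as the call begins (left out, the last holds). The fingers move at their own pace and stop on an object; "squeeze" is the grip in N (left out, the last holds). Time passes only in rows, so rows that do not move let the fingers close, or fill a call up. It gives the time, the measured TCP pose, the force, the opening and the grip force at its end, in the units of the state.
- env.get_obs(): the state, without advancing time (a new reading comes with each control period).
- env.read_camera(name): name is "scene" or "top"; returns the picture (384x512x3 uint8, red, green, blue); there is no depth.
- env.camera_params(name): a dict with "fx", "fy", "cx", "cy" (pixels), "k1" (the pictures are not rectified: a ray, as slopes to the right and down, at radius r is drawn at 1 + k1 r^2 times it, then the intrinsics apply), "extrinsics" (4x4, takes a point from world to camera coordinates). Camera axes: x right, y up, looking along -z (the intrinsics and any distortion apply to the point x, -y, -z); pixel columns grow to the right and rows downward; lengths in m; the calibration is good to about 2 mm. A picture is of the moment at which its call begins. camera_params takes no time and is no camera call.
- env.sign_off(): hands the job in; it is judged then, once.
The state is a dict: "time_s": time; "qpos": joint angles; "joint_velocities": joint speeds; "effort": joint torques, N m; "tool_pos": TCP position; "tool_rot": TCP orientation; "force": force on the tool from outside, world axes, zero at the start; "wrist_torque": the same for the moment, N m; "grip_width": finger opening in m; "grasp_force": force on a finger pad.
Only numpy, scipy, OpenCV 4.12 (cv2) and the standard library are available. Lean on these libraries where they do the work, as an engineer would, in place of code of your own. Each camera call takes 0.05 s, during which the arm holds its last target. There are 200 camera calls.

### The job

Close the row of raised keeper leaves on the curved strip holder: run your fingertips lightly along the row, from the end where the leaves are hinged towards their free tips, so that they fold down flat one after another in that order and stay flat. Press lightly enough that the sprung bed never reaches its stop, do not pull or lift any leaf up, leave the weights, tin and loupe standing where they are, and take your hand away at the end.

Things in the scene. Friction and masses are not known exactly. Their poses are not given: they have to be found in the camera images.
- holder: Curved sample-strip holder fixed to the bench: a grey arc-shaped base 60 mm wide and about 245 mm long, carrying a sprung dark bed 34 mm wide with five flat metal keeper leaves in a row. Origin: on the bench under the middle of the row. Its z is up; the row follows an arc of radius 220 mm about the point 220 mm along its -x, so the row bulges to +x; along the row the stroke runs from the +y end to the -y end
- stroke_start (a point): centre of the level landing (31 mm long) at the start of the row, on its top face, 42 mm above the bench with the bed up. It moves with the bed
- stroke_end (a point): centre of the level landing (31 mm long) at the far end of the row, on its top face, 42 mm above the bench. From stroke_start to stroke_end is 224 mm along the arc of radius 220 mm
- hinge_0 (a point): hinge of keeper leaf 1 of 5 counted from stroke_start, mid-width, at the height of the leaf's top face when it is flat (level with the landings), on the arc. The next hinge is 36 mm farther on
- hinge_1 (a point): hinge of keeper leaf 2 of 5 counted from stroke_start, mid-width, at the height of the leaf's top face when it is flat (level with the landings), on the arc. The next hinge is 36 mm farther on
- hinge_2 (a point): hinge of keeper leaf 3 of 5 counted from stroke_start, mid-width, at the height of the leaf's top face when it is flat (level with the landings), on the arc. The next hinge is 36 mm farther on
- hinge_3 (a point): hinge of keeper leaf 4 of 5 counted from stroke_start, mid-width, at the height of the leaf's top face when it is flat (level with the landings), on the arc. The next hinge is 36 mm farther on
- hinge_4 (a point): hinge of keeper leaf 5 of 5 counted from stroke_start, mid-width, at the height of the leaf's top face when it is flat (level with the landings), on the arc. The next hinge is 36 mm farther on
- leaf_0 (a joint): angle (rad) of keeper leaf 1: 0 lies flat, level with the landings; positive has its free tip raised (0.3 to 0.5 at the start, can go to 1.3). The leaf is a plate 30 mm long, 26 mm wide, 2.5 mm thick, hinged at its stroke_start end with the free tip towards stroke_end; the hinge is stiff and stays where it is left; about 1 N at the tip moves it
- leaf_1 (a joint): angle (rad) of keeper leaf 2: 0 lies flat, level with the landings; positive has its free tip raised (0.3 to 0.5 at the start, can go to 1.3). The leaf is a plate 30 mm long, 26 mm wide, 2.5 mm thick, hinged at its stroke_start end with the free tip towards stroke_end; the hinge is stiff and stays where it is left; about 1 N at the tip moves it
- leaf_2 (a joint): angle (rad) of keeper leaf 3: 0 lies flat, level with the landings; positive has its free tip raised (0.3 to 0.5 at the start, can go to 1.3). The leaf is a plate 30 mm long, 26 mm wide, 2.5 mm thick, hinged at its stroke_start end with the free tip towards stroke_end; the hinge is stiff and stays where it is left; about 1 N at the tip moves it
- leaf_3 (a joint): angle (rad) of keeper leaf 4: 0 lies flat, level with the landings; positive has its free tip raised (0.3 to 0.5 at the start, can go to 1.3). The leaf is a plate 30 mm long, 26 mm wide, 2.5 mm thick, hinged at its stroke_start end with the free tip towards stroke_end; the hinge is stiff and stays where it is left; about 1 N at the tip moves it
- leaf_4 (a joint): angle (rad) of keeper leaf 5: 0 lies flat, level with the landings; positive has its free tip raised (0.3 to 0.5 at the start, can go to 1.3). The leaf is a plate 30 mm long, 26 mm wide, 2.5 mm thick, hinged at its stroke_start end with the free tip towards stroke_end; the hinge is stiff and stays where it is left; about 1 N at the tip moves it
- bed (a joint): how far the sprung bed, with all leaves and landings, is pressed down (m): 0 up, 0.012 at its stop. It begins to sink at about 4 N and gives 0.8 N more per mm (about 14 N at the stop); springs back when let go
- weight_0: small knobbed brass weight, 36 mm across, 53 mm high, standing inside the bend of the holder. Loose bystander; origin at the centre of its underside, z up
- weight_main: large knobbed metal weight, 54 mm across, 72 mm high, standing outside the bend of the holder. Loose bystander; origin at the centre of its underside, z up
- sample_tin: round white tin, 67 mm across, 33 mm high, on the right. Loose bystander; origin at the centre of its underside, z up
- weight_1: small knobbed brass weight, 29 mm across, 48 mm high, standing well to the left. Loose bystander; origin at the centre of its underside, z up
- weight_3: knobbed metal weight, 44 mm across, 68 mm high, standing well to the left. Loose bystander; origin at the centre of its underside, z up
- loupe: black standing loupe, 37 mm across, 42 mm high, beyond and to the left. Loose bystander; origin at the centre of its underside, z up

How it is judged (in metres and radians):
On the way, in this order (a step that is already met when the one before it is completed fails the run):
1. leaf 1 is folded flat (value of joint leaf_0 below 0.17 rad), for 0.05 s.
2. leaf 2 is folded flat (value of joint leaf_1 below 0.17 rad), for 0.05 s.
3. leaf 3 is folded flat (value of joint leaf_2 below 0.17 rad), for 0.05 s.
4. leaf 4 is folded flat (value of joint leaf_3 below 0.17 rad), for 0.05 s.
5. leaf 5 is folded flat (value of joint leaf_4 below 0.17 rad), for 0.05 s.
At the end, for the whole second after the job is handed in: All five leaves lie flat (under 0.17 rad, tip less than 5 mm up) and still, the bed is back up (within 2 mm), and the four weights, the tin and the loupe stand within 20 mm of where they were (value of joint each of leaf_0, leaf_1, leaf_2, leaf_3, leaf_4 below 0.17 rad and velocity of joint each of leaf_0, leaf_1, leaf_2, leaf_3, leaf_4 below 0.1 rad/s and value of joint bed below 0.002 m and distance of each of weight_0, weight_main, sample_tin, weight_1, weight_3, loupe from where it was at the start of the episode below 0.02 m and angle between each of weight_0, weight_main, sample_tin, weight_1, weight_3, loupe's own z axis and vertical below 0.2 rad); the robot touches nothing.
It fails at once if the sprung bed is pressed to its stop (more than 11 mm down) (value of joint bed above 0.011 m).
It fails at once if a leaf is pulled or lifted up (beyond 0.75 rad) (value of joint any of leaf_0, leaf_1, leaf_2, leaf_3, leaf_4 above 0.75 rad).
It fails at once if a bystander is lifted, carried, pushed or tipped (distance of any of weight_0, weight_main, sample_tin, weight_1, weight_3, loupe from where it was at the start of the episode above 0.02 m or angle between any of weight_0, weight_main, sample_tin, weight_1, weight_3, loupe's own z axis and vertical above 0.3 rad).
It also fails if it takes over 45 s, if anything falls off the work surface, if the arm or the gripper's body presses on something with over 40 N, if the wrist force passes 120 N, or if a joint passes its speed limit or range.

## Working session

There is one attempt and no reset: what is moved stays moved. The work goes in short steps, Python scripts to look and compute and a tool call to move; the robot and the scene stay as the last step left them, time stands still between calls to the robot, and variables do not carry over. Pictures are saved under pics/ and viewed, at most 10 in all, crops included, and the job is handed in when it is done.

Besides the shell and the picture viewer there is one more tool, called as name([rows], argument=value, ...), one row to a line, values as JSON. jog_arm: Moves the arm, as the interface text tells. Its arguments: {"type":"object","properties":{"motion":{"type":"array"},"claw":{"type":"number"},"squeeze":{"type":"number"}},"required":["motion"]}

```bash
mkdir -p pics; python3 - <<'E'
from cell import env
import cv2
for n in("scene","top"):
    p=env.camera_params(n);print(n,p)
    cv2.imwrite(f"pics/{n}0.png",cv2.resize(env.read_camera(n)[:,:,::-1],(800,600),interpolation=cv2.INTER_CUBIC))
o=env.get_obs();print(o)
E
```

```text
scene {'fx': 480.37397602856004, 'fy': 480.37397602856004, 'cx': 256.1704414525945, 'cy': 190.0602165091533, 'k1': -0.103907474949666, 'extrinsics': array([[ 0.70929501, -0.70475605, -0.01481573, -0.31631004],
       [ 0.53989019,  0.5296136 ,  0.6542385 , -0.39323458],
       [-0.45323193, -0.47204697,  0.75614316, -0.86906011],
       [ 0.        ,  0.        ,  0.        ,  1.        ]])}
top {'fx': 435.6982895595683, 'fy': 435.6982895595683, 'cx': 249.86047765775643, 'cy': 194.2584593585848, 'k1': -0.15929698260041283, 'extrinsics': array([[ 0.00777013, -0.99990108,  0.01172454,  0.06765927],
       [ 0.99408   ,  0.00899453,  0.10827766, -0.56070458],
       [-0.1083724 ,  0.0108138 ,  0.99405155, -1.00728688],
       [ 0.        ,  0.        ,  0.        ,  1.        ]])}
{'time_s': 0.1, 'qpos': array([-66.68655619,  18.43607315,  -4.01516657,  83.16982236,
         1.29495047,  78.54083089,  -3.26157538]), 'joint_velocities': array([ 0.10910656, -0.15716565,  0.04096443, -0.0976772 ,  0.01023551,
        0.11060641,  0.0088232 ]), 'effort': array([-6.23373544e-04, -4.92573273e+01, -4.06022659e-01, -3.13395023e+01,
       -6.40652748e-02,  3.95925343e-02,  1.05879453e-04]), 'tool_pos': array([0.24865641, 0.60000436, 0.22153981]), 'tool_rot': array([-1.79898504e+02,  5.61190585e-03,  1.57494267e+02]), 'force': array([-0.44653047, -0.21414871,  0.40534328]), 'wrist_torque': array([-0.02755385,  0.00171636, -0.01596432]), 'grasp_force': 0.0, 'grip_width': 0.08718072565269505}
```

View pics/top0.png

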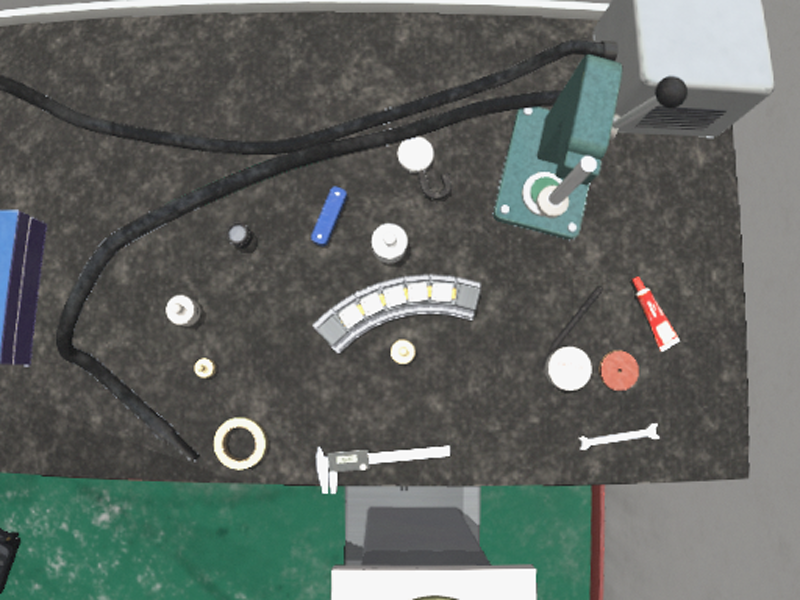

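View pics/scene0.png

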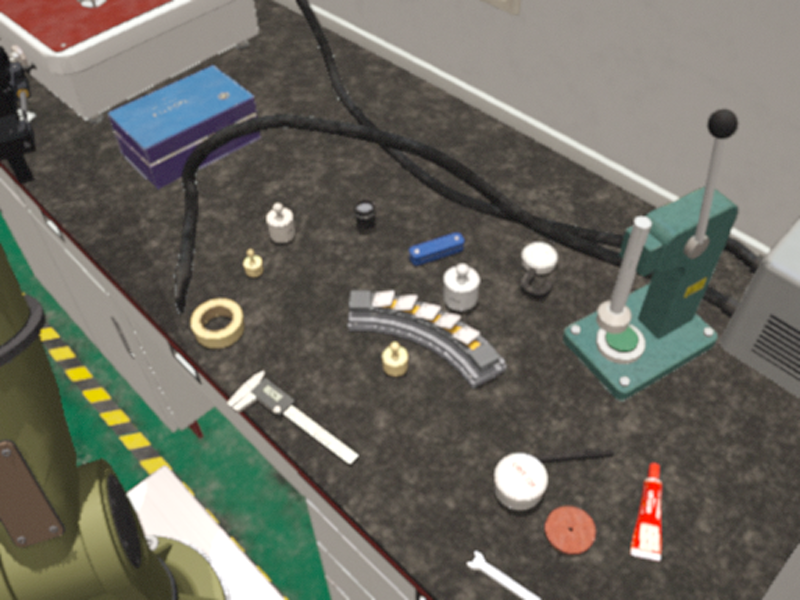

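The top picture shows the holder arc from its left landing at about (333,332) to its right landing at about (467,295), with five raised leaves. weight_main stands at (390,243) and weight_0 at (402,352). I'll enlarge both views.

```bash
python3 - <<'E'
from cell import env
import cv2
i=env.read_camera("top")[:,:,::-1]
cv2.imwrite("pics/t1.png",cv2.resize(i[140:245,190:330],None,fx=5.7,fy=5.7,interpolation=cv2.INTER_CUBIC))
i=env.read_camera("scene")[:,:,::-1]
cv2.imwrite("pics/s1.png",cv2.resize(i[160:260,205:335],None,fx=6,fy=6,interpolation=cv2.INTER_CUBIC))
E
```

```text
(no output)
```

View pics/t1.png

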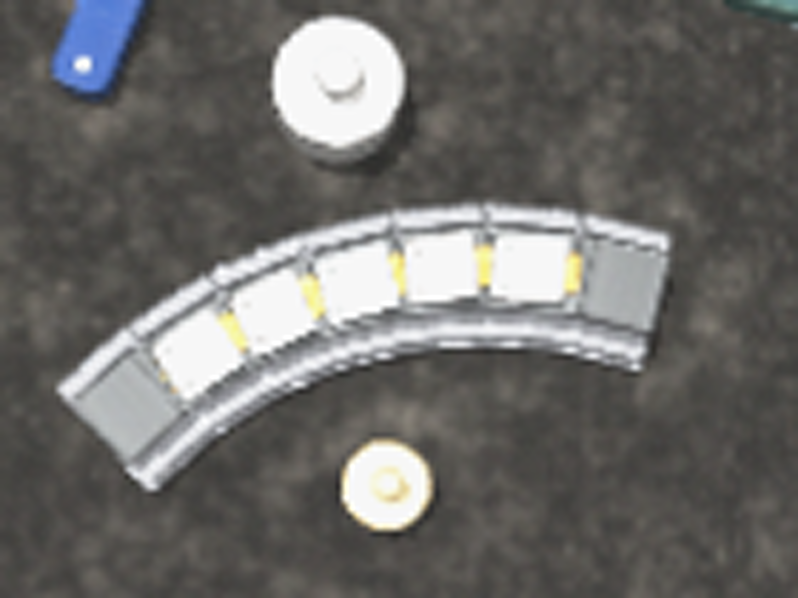

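View pics/s1.png

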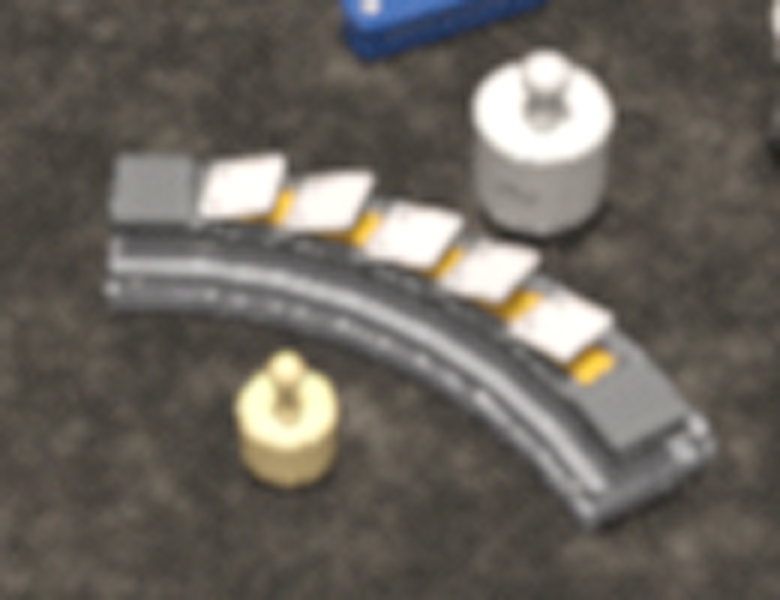

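The enlarged crops give the landing corners. In the top crop the start landing centre is at (128,408) and the end landing at (625,285). In the scene crop they are at (154,188) and (633,401). Next I fit the holder pose from the corners.

```bash
cat > h.py <<'E'
import numpy as np
from scipy.optimize import least_squares
from cell import env
def proj(n,P):
    p=env.camera_params(n);E=p["extrinsics"];c=np.atleast_2d(P)@E[:3,:3].T+E[:3,3]
    s=np.c_[c[:,0],-c[:,1]]/-c[:,2:];s=s*(1+p["k1"]*(s**2).sum(1,keepdims=True))
    return s*p["fx"]+[p["cx"],p["cy"]]
def arc(v,s,r=.22,z=.042):  # s from start, m
    a=v[2]+(0.112-np.asarray(s))/.22
    c=np.array(v[:2])-.22*np.array([np.cos(v[2]),np.sin(v[2])])
    return np.c_[c[0]+r*np.cos(a),c[1]+r*np.sin(a),z+0*a]
E
python3 - <<'E'
from h import *
T=np.array([[128,408],[625,285]])/5.7+[190,140]-.4
S=np.array([[154,188],[633,401]])/6+[205,160]-.4
f=lambda v,k=3:np.r_[(proj("top",arc(v,[0,.224]))-T).ravel()*(k&1),(proj("scene",arc(v,[0,.224]))-S).ravel()*(k>>1)]
for k in(1,2,3):
    r=least_squares(f,[.6,0,.3],args=(k,));print(k,r.x[:2],np.degrees(r.x[2]),r.fun.round(2))
v=r.x;s=np.linspace(0,.224,5);print(arc(v,s).round(4));print("tool yaw",np.degrees(v[2]+(.112-s)/.22)+90)
E
```

```text
1 [0.57156303 0.0652666 ] 14.456407008862938 [-0.56  0.14  0.57 -0.15 -0.   -0.   -0.   -0.  ]
2 [0.57164503 0.06375584] 14.586464879499067 [ 0.    0.    0.   -0.   -0.41 -0.34  0.38  0.24]
3 [0.57169879 0.06457109] 14.502413962573142 [-0.25  0.11  0.86 -0.24 -0.6  -0.58  0.08  0.07]
[[ 0.5178  0.1614  0.042 ]
 [ 0.551   0.1164  0.042 ]
 [ 0.5717  0.0646  0.042 ]
 [ 0.5787  0.0092  0.042 ]
 [ 0.5715 -0.0462  0.042 ]]
tool yaw [133.67117444 119.0867942  104.50241396  89.91803372  75.33365348]
```

jog_arm([
  {"x":-2.8,"y":-2.0},
  {"x":-2.8,"y":-2.0},
  {"x":-2.8,"y":-2.0},
  {"x":-2.8,"y":-2.0},
  {"x":-2.8,"y":-2.0},
], claw=-1)

```text
$.motion[0]: bad value
```

jog_arm([
  {"x":-2.8,"y":-2.0},
  {"x":-2.8,"y":-2.0},
  {"x":-2.8,"y":-2.0},
  {"x":-2.8,"y":-2.0},
  {"x":-2.8,"y":-2.0},
])

```text
$.motion[0]: bad value
```

jog_arm([
  {"x":-2.8,"y":-2.0},
  {"x":-2.8,"y":-2.0},
  {"x":-2.8,"y":-2.0},
  {"x":-2.8,"y":-2.0},
  {"x":-2.8,"y":-2.0},
])

```text
$.motion[0]: bad value
```

jog_arm([
  {"az":6},
  {"az":6},
  {"az":6},
  {"az":6},
  {},
])

```text
$.motion[0]: bad value
```

All six numbers are needed in every row.

jog_arm([
  {"x":-2.8,"y":-2.0,"z":0,"ax":0,"ay":0,"az":0},
  {"x":-2.8,"y":-2.0,"z":0,"ax":0,"ay":0,"az":0},
  {"x":-2.8,"y":-2.0,"z":0,"ax":0,"ay":0,"az":0},
  {"x":-2.8,"y":-2.0,"z":0,"ax":0,"ay":0,"az":0},
  {"x":-2.8,"y":-2.0,"z":0,"ax":0,"ay":0,"az":0},
], claw=-1)

```text
time_s: 0.7
tool_pos: [0.3404, 0.4532, 0.2224]
tool_rot: [-180.0, 0.0, 157.5]
force: [0.3, -0.6, 0.1]
grip_width: 0.0554
grasp_force: 0.0
```

jog_arm([
  {"x":-2.8,"y":-2.0,"z":0,"ax":0,"ay":0,"az":0},
  {"x":-2.8,"y":-2.0,"z":0,"ax":0,"ay":0,"az":0},
  {"x":-2.8,"y":-2.0,"z":0,"ax":0,"ay":0,"az":0},
  {"x":-2.8,"y":-2.0,"z":0,"ax":0,"ay":0,"az":0},
  {"x":-2.8,"y":-2.0,"z":0,"ax":0,"ay":0,"az":0},
])

```text
time_s: 1.2
tool_pos: [0.4315, 0.3072, 0.2225]
tool_rot: [180.0, -0.0, 157.5]
force: [1.5, 0.2, -0.0]
grip_width: 0.0151
grasp_force: 0.0
```

jog_arm([
  {"x":-2.8,"y":-2.0,"z":0,"ax":0,"ay":0,"az":0},
  {"x":-2.8,"y":-2.0,"z":0,"ax":0,"ay":0,"az":0},
  {"x":-2.8,"y":-2.0,"z":0,"ax":0,"ay":0,"az":0},
  {"x":-2.8,"y":-2.0,"z":0,"ax":0,"ay":0,"az":0},
  {"x":-2.8,"y":-2.0,"z":0,"ax":0,"ay":0,"az":0},
])

```text
time_s: 1.7
tool_pos: [0.5225, 0.1613, 0.2225]
tool_rot: [180.0, -0.0, 157.5]
force: [1.2, 0.2, 0.5]
grip_width: 0.0
grasp_force: 0.0
```

jog_arm([
  {"x":0,"y":0,"z":2,"ax":0,"ay":0,"az":6},
  {"x":0,"y":0,"z":2,"ax":0,"ay":0,"az":6},
  {"x":0,"y":0,"z":2,"ax":0,"ay":0,"az":6},
  {"x":0,"y":0,"z":2,"ax":0,"ay":0,"az":6},
  {"x":0,"y":0,"z":0,"ax":0,"ay":0,"az":0},
])

```text
time_s: 2.2
tool_pos: [0.5198, 0.1618, 0.1397]
tool_rot: [-179.7, -0.1, 133.5]
force: [0.0, -1.0, 0.5]
grip_width: 0.0003
grasp_force: 0.0
```

jog_arm([
  {"x":0.15,"y":-0.15,"z":2,"ax":0,"ay":0,"az":0},
  {"x":0,"y":0,"z":2,"ax":0,"ay":0,"az":0},
  {"x":0,"y":0,"z":2,"ax":0,"ay":0,"az":0},
  {"x":0,"y":0,"z":1.5,"ax":0,"ay":0,"az":0},
  {"x":0,"y":0,"z":1,"ax":0,"ay":0,"az":0},
])

```text
time_s: 2.7
tool_pos: [0.5198, 0.1628, 0.0571]
tool_rot: [-180.0, -0.0, 133.6]
force: [-0.1, -1.0, 0.2]
grip_width: 0.0004
grasp_force: 0.0
```

jog_arm([
  {"x":0,"y":0,"z":0.3,"ax":0,"ay":0,"az":0},
  {"x":0,"y":0,"z":0,"ax":0,"ay":0,"az":0},
  {"x":0,"y":0,"z":0,"ax":0,"ay":0,"az":0},
  {"x":0,"y":0,"z":0,"ax":0,"ay":0,"az":0},
  {"x":0,"y":0,"z":0,"ax":0,"ay":0,"az":0},
])

```text
time_s: 3.2
tool_pos: [0.5204, 0.1628, 0.0552]
tool_rot: [179.9, 0.0, 133.5]
force: [0.9, 1.1, -0.5]
grip_width: 0.0005
grasp_force: 0.0
```

```bash
python3 - <<'E'
from cell import env
import cv2
i=env.read_camera("scene")[:,:,::-1]
cv2.imwrite("pics/s2.png",cv2.resize(i[130:260,195:345],None,fx=4.6,fy=4.6,interpolation=cv2.INTER_CUBIC))
E
```

```text
(no output)
```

View pics/s2.png

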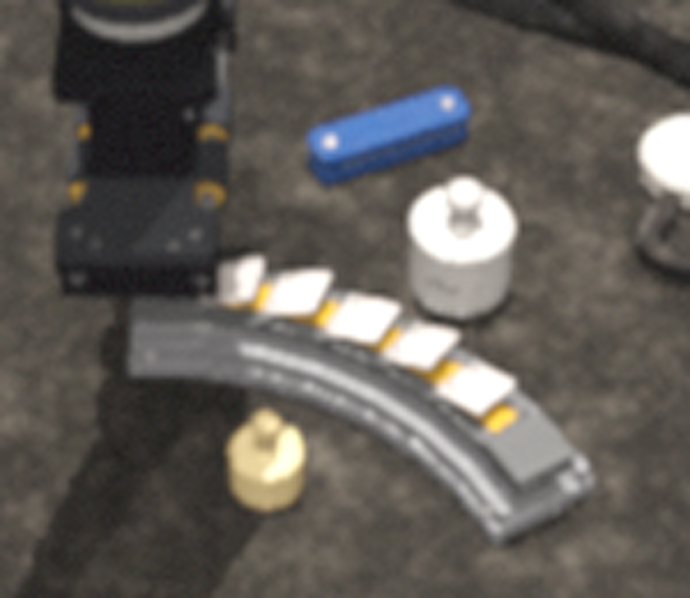

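The gripper is over the start landing and hides it; all five leaves are raised, and no weight is near the fingers. Next I shift 2.8 mm inward and go down in small steps.

jog_arm([
  {"x":0.1,"y":-0.28,"z":0.4,"ax":0,"ay":0,"az":0},
  {"x":0,"y":0,"z":0.4,"ax":0,"ay":0,"az":0},
  {"x":0,"y":0,"z":0.3,"ax":0,"ay":0,"az":0},
  {"x":0,"y":0,"z":0.1,"ax":0,"ay":0,"az":0},
  {"x":0,"y":0,"z":0,"ax":0,"ay":0,"az":0},
])

```text
time_s: 3.75
tool_pos: [0.5169, 0.1614, 0.0425]
tool_rot: [-180.0, -0.0, 133.5]
force: [-0.3, -0.4, 0.5]
grip_width: 0.0005
grasp_force: 0.0
```

jog_arm([
  {"x":0,"y":0,"z":0.1,"ax":0,"ay":0,"az":0},
  {"x":0,"y":0,"z":0.1,"ax":0,"ay":0,"az":0},
  {"x":0,"y":0,"z":0.1,"ax":0,"ay":0,"az":0},
  {"x":0,"y":0,"z":0,"ax":0,"ay":0,"az":0},
  {"x":0,"y":0,"z":0,"ax":0,"ay":0,"az":0},
])

```text
time_s: 4.25
tool_pos: [0.5172, 0.1614, 0.04]
tool_rot: [180.0, -0.0, 133.5]
force: [-2.9, -1.8, 6.8]
grip_width: 0.0003
grasp_force: 3.0
```

jog_arm([
  {"x":0,"y":0,"z":0,"ax":0,"ay":0,"az":0.7},
  {"x":-0.4,"y":0,"z":0,"ax":0,"ay":0,"az":1.04},
  {"x":-0.56,"y":0,"z":0,"ax":0,"ay":0,"az":1.46},
  {"x":-0.56,"y":0,"z":0,"ax":0,"ay":0,"az":1.46},
  {"x":-0.56,"y":0,"z":0,"ax":0,"ay":0,"az":1.46},
])

```text
time_s: 4.75
tool_pos: [0.5307, 0.1483, 0.0402]
tool_rot: [179.9, -0.2, 127.4]
force: [-1.8, 3.1, 6.3]
grip_width: 0.0002
grasp_force: 2.8
```

jog_arm([
  {"x":-0.56,"y":0,"z":0,"ax":0,"ay":0,"az":1.46},
  {"x":-0.56,"y":0,"z":0,"ax":0,"ay":0,"az":1.46},
  {"x":-0.56,"y":0,"z":0,"ax":0,"ay":0,"az":1.46},
  {"x":-0.56,"y":0,"z":0,"ax":0,"ay":0,"az":1.46},
  {"x":-0.56,"y":0,"z":0,"ax":0,"ay":0,"az":1.46},
])

```text
time_s: 5.25
tool_pos: [0.5472, 0.1247, 0.0404]
tool_rot: [179.9, -0.1, 120.1]
force: [-1.5, 2.2, 5.1]
grip_width: 0.0003
grasp_force: 2.8
```

```bash
cat > e.py <<'E'
from h import *
v=[.5717,.0646,np.radians(14.5)];o=env.get_obs();p=o["tool_pos"]
d=p[:2]-(np.array(v[:2])-.22*np.array([np.cos(v[2]),np.sin(v[2])]));a=np.arctan2(d[1],d[0])
print("s",.112-(a-v[2])*.22,"radial err",np.hypot(*d)-.22,"yaw err",o["tool_rot"][2]-np.degrees(a)-90,"z",p[2],o["force"])
E
python3 e.py
```

```text
s 0.04695512596216518 radial err 0.0009001806635422216 yaw err -1.3580745740929103 z 0.04037938532460207 [-1.50745248  2.20133657  5.10411983]
```

jog_arm([
  {"x":-0.56,"y":-0.02,"z":0.02,"ax":0,"ay":0,"az":1.3},
  {"x":-0.56,"y":-0.02,"z":0.02,"ax":0,"ay":0,"az":1.3},
  {"x":-0.56,"y":-0.02,"z":0,"ax":0,"ay":0,"az":1.4},
  {"x":-0.56,"y":0,"z":0,"ax":0,"ay":0,"az":1.4},
  {"x":-0.56,"y":0,"z":0,"ax":0,"ay":0,"az":1.46},
])

```text
time_s: 5.75
tool_pos: [0.5598, 0.0998, 0.0401]
tool_rot: [179.8, -0.1, 113.2]
force: [-2.5, 3.6, 6.0]
grip_width: 0.0006
grasp_force: 2.9
```

jog_arm([
  {"x":-0.56,"y":0,"z":0,"ax":0,"ay":0,"az":1.46},
  {"x":-0.56,"y":0,"z":0,"ax":0,"ay":0,"az":1.46},
  {"x":-0.56,"y":0,"z":0,"ax":0,"ay":0,"az":1.46},
  {"x":-0.56,"y":0,"z":0,"ax":0,"ay":0,"az":1.46},
  {"x":-0.56,"y":0,"z":0,"ax":0,"ay":0,"az":1.46},
])

```text
time_s: 6.25
tool_pos: [0.5698, 0.0736, 0.0402]
tool_rot: [179.8, -0.1, 105.9]
force: [-1.6, 4.2, 6.6]
grip_width: 0.0002
grasp_force: 2.9
```

```bash
python3 e.py; python3 - <<'E'
from cell import env
import cv2
i=env.read_camera("scene")[:,:,::-1]
cv2.imwrite("pics/s3.png",cv2.resize(i[130:260,195:345],None,fx=4.6,fy=4.6,interpolation=cv2.INTER_CUBIC))
E
```

```text
s 0.10282674176680148 radial err 0.0006336113768267149 yaw err -0.9499820759176743 z 0.04018853875799302 [-1.56196638  4.21410453  6.62211475]
```

View pics/s3.png

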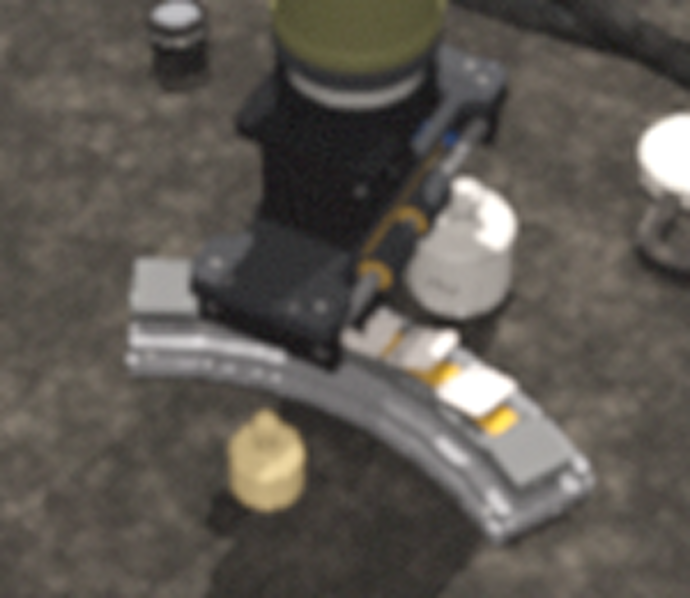

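The gripper is mid-row. Leaves 4 and 5 ahead of it are still raised at (420,345) and (475,390), and both weights stand untouched, so I continue.

jog_arm([
  {"x":-0.56,"y":-0.02,"z":0,"ax":0,"ay":0,"az":1.46},
  {"x":-0.56,"y":-0.02,"z":0,"ax":0,"ay":0,"az":1.46},
  {"x":-0.56,"y":-0.02,"z":0,"ax":0,"ay":0,"az":1.46},
  {"x":-0.56,"y":0,"z":0,"ax":0,"ay":0,"az":1.46},
  {"x":-0.56,"y":0,"z":0,"ax":0,"ay":0,"az":1.46},
])

```text
time_s: 6.8
tool_pos: [0.5757, 0.0468, 0.0402]
tool_rot: [179.8, -0.2, 98.7]
force: [-0.4, 4.0, 6.0]
grip_width: 0.0004
grasp_force: 2.9
```

jog_arm([
  {"x":-0.56,"y":0,"z":0,"ax":0,"ay":0,"az":1.46},
  {"x":-0.56,"y":0,"z":0,"ax":0,"ay":0,"az":1.46},
  {"x":-0.56,"y":0,"z":0,"ax":0,"ay":0,"az":1.46},
  {"x":-0.56,"y":0,"z":0,"ax":0,"ay":0,"az":1.46},
  {"x":-0.56,"y":0,"z":0,"ax":0,"ay":0,"az":1.46},
])

```text
time_s: 7.3
tool_pos: [0.5788, 0.0184, 0.0403]
tool_rot: [179.8, -0.2, 91.3]
force: [-0.4, 6.2, 5.1]
grip_width: 0.0005
grasp_force: 3.6
```

```bash
python3 e.py
```

```text
s 0.15882191747119923 radial err 0.0002378523829774104 yaw err -0.9718932224846384 z 0.0402980641826802 [-0.37215317  6.21330602  5.05045229]
```

jog_arm([
  {"x":-0.56,"y":0,"z":0.02,"ax":0,"ay":0,"az":1.46},
  {"x":-0.56,"y":0,"z":0,"ax":0,"ay":0,"az":1.46},
  {"x":-0.56,"y":0,"z":0,"ax":0,"ay":0,"az":1.46},
  {"x":-0.56,"y":0,"z":0,"ax":0,"ay":0,"az":1.46},
  {"x":-0.56,"y":0,"z":0,"ax":0,"ay":0,"az":1.46},
])

```text
time_s: 7.8
tool_pos: [0.5783, -0.0098, 0.0402]
tool_rot: [179.8, -0.2, 84.0]
force: [-0.1, 4.3, 5.3]
grip_width: 0.0005
grasp_force: 2.9
```

jog_arm([
  {"x":-0.56,"y":0,"z":0,"ax":0,"ay":0,"az":1.46},
  {"x":-0.56,"y":0,"z":0,"ax":0,"ay":0,"az":1.46},
  {"x":-0.56,"y":0,"z":0,"ax":0,"ay":0,"az":1.46},
  {"x":-0.56,"y":0,"z":0,"ax":0,"ay":0,"az":1.46},
  {"x":-0.56,"y":0,"z":0,"ax":0,"ay":0,"az":1.46},
])

```text
time_s: 8.3
tool_pos: [0.5742, -0.0375, 0.0402]
tool_rot: [179.8, -0.2, 76.7]
force: [1.4, 3.8, 6.3]
grip_width: 0.0003
grasp_force: 2.9
```

jog_arm([
  {"x":-0.4,"y":0,"z":0,"ax":0,"ay":0,"az":0},
  {"x":0,"y":0,"z":0,"ax":0,"ay":0,"az":0},
  {"x":0,"y":0,"z":-0.2,"ax":0,"ay":0,"az":0},
  {"x":0,"y":0,"z":-0.5,"ax":0,"ay":0,"az":0},
  {"x":0,"y":0,"z":-2,"ax":0,"ay":0,"az":0},
])

```text
time_s: 8.8
tool_pos: [0.5688, -0.0437, 0.0641]
tool_rot: [-179.7, 0.1, 76.7]
force: [0.4, 0.1, -0.7]
grip_width: 0.0006
grasp_force: 0.0
```

jog_arm([
  {"x":0,"y":0,"z":-3,"ax":0,"ay":0,"az":0},
  {"x":0,"y":0,"z":-3,"ax":0,"ay":0,"az":0},
  {"x":0,"y":0,"z":-3,"ax":0,"ay":0,"az":0},
  {"x":0,"y":0,"z":-3,"ax":0,"ay":0,"az":0},
  {"x":-3,"y":0,"z":0,"ax":0,"ay":0,"az":0},
])

```text
time_s: 9.3
tool_pos: [0.5674, -0.0688, 0.1897]
tool_rot: [179.6, -0.2, 77.1]
force: [0.6, 0.4, 0.1]
grip_width: 0.0002
grasp_force: 0.0
```

```bash
python3 - <<'E'
from cell import env
import cv2
i=env.read_camera("scene")[:,:,::-1]
cv2.imwrite("pics/s4.png",cv2.resize(i[130:260,195:345],None,fx=4.6,fy=4.6,interpolation=cv2.INTER_CUBIC))
E
```

```text
(no output)
```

View pics/s4.png

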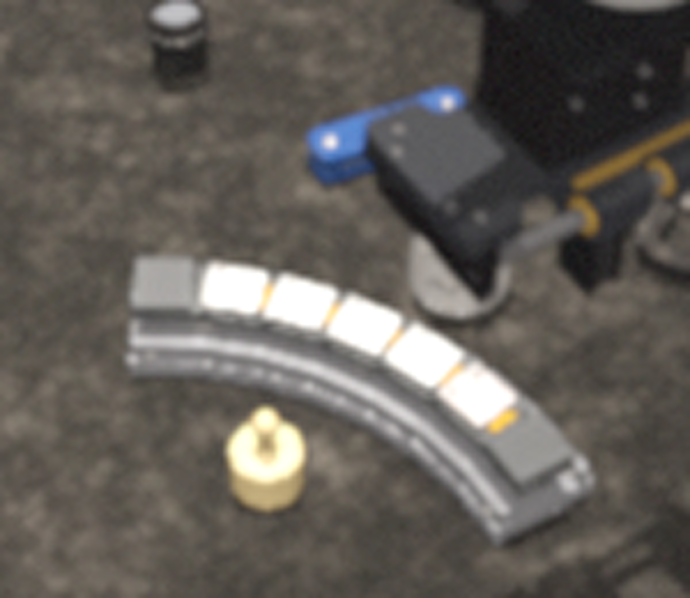

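All leaves look folded, but leaf 5 at (480,395) still shows a wide yellow gap beyond its tip. I'll check it against projected outlines, flat and raised.

```bash
python3 - <<'E'
from h import *
import cv2
v=[.5717,.0646,np.radians(14.5)]
i=env.read_camera("scene")[:,:,::-1];x0,y0,k=235,160,8
I=cv2.resize(i[160:235,235:330],None,fx=k,fy=k,interpolation=cv2.INTER_CUBIC)
for j in range(5):
  for a,c in((0,(0,160,0)),(.35,(0,0,255))):
    h=.112-90e-3+36e-3*j; L=.03
    al=v[2]+(.112-h)/.22; H=arc(v,[h])[0]; t=np.array([np.sin(al),-np.cos(al),0]);r=np.array([np.cos(al),np.sin(al),0])
    d=t*np.cos(a)+np.array([0,0,np.sin(a)])
    Q=[H+s*.013*r+m*L*d for s,m in((-1,0),(1,0),(1,1),(-1,1))]
    q=((proj("scene",np.array(Q))-[x0,y0]+.5)*k).astype(int)
    cv2.polylines(I,[q],True,c,1)
cv2.imwrite("pics/s5.png",I)
E
```

```text
(no output)
```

View pics/s5.png

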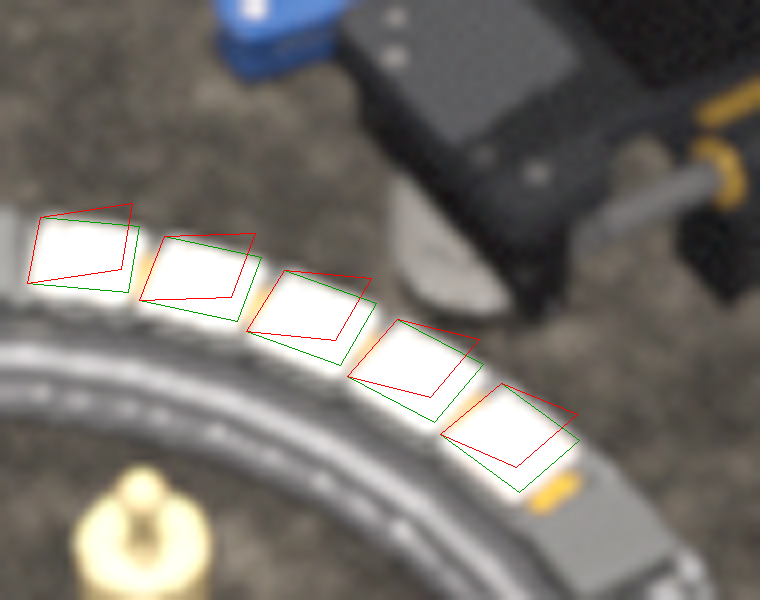

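All five leaves match the flat (green) outlines, leaf 5 included, so I'm handing it in.

```bash
python3 -c "
from cell import env
print(env.sign_off())"
```

```text
the job is handed in; nothing more can be done
None
```

All five leaves were folded flat in one light stroke from the hinged end (about 5–7 N down in the readings, bed about 2 mm down), the hand is clear, the two weights beside the holder look undisturbed (the tin, loupe and left-hand weights weren't re-checked), and the job is handed in; no verdict was returned.

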